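# Mesh a splined rotor in a bench centrifuge and hold it home

### The arm

A 6-joint arm with a two-finger parallel gripper is mounted at the origin on the work surface; the furniture and walls round the work are solid. World frame = base frame: x ahead of the robot, y to its left, z up, the work surface at z = 0. Lengths are in m, angles in rad, forces in N, time in s.
With the tool pointing down it reaches from about 0.35 to 0.975 m from the base axis. Payload 4.9 kg.
Tool frame: the origin (TCP) lies on the centre line of the jaws, within the pads' length; the fingertips stand 25 mm ahead of it and the grasp point (between the pads) lies 6 mm ahead of it; z points along the fingers, y is the line along which they close (so a half turn about z gives the same grasp; the last joint's range is limited). The gripper opens to 85 mm and grips with 20 to 120 N. Pads are 22 mm wide; open, the fingers measure 114 mm over their backs; the gripper's body (76 mm by 85 mm) begins 54 mm behind the grasp point. The pads swing forward as they close: fully open they stand 13 mm farther back than shut.
Start: joints at [-1.37, 0.053, 1.613, -0, 1.476, -0.119], TCP at [0.196, -0.593, 0.256] pointing down, gripper open.
Joint ranges: [-3.01, 3.01], [-1.01, 2.22], [0.06, 2.58], [-1.02, 4.17], [0.09, 2.62], [-3.14, 3.14]. Speed limits (rad/s): [2.57, 2.57, 3.14, 3.14, 3.14, 3.14].

### API

Orientations are given as a unit quaternion [w, x, y, z].
In Python, from plant import state, grab_frame, get_calibration, job gives the robot as it stands. The module is installed in compiled form; this text tells all that it offers.
- The arm moves only by the tool move_arm, never from a script. Its argument "targets" is a list that holds one entry, the list of rows, each a list of 5 numbers: the opening in per cent of the stroke, from 0 (shut) to 100 (fully open), then the shift along the tool's x, y, z as a fraction of full scale, then the turn about the tool's z as a fraction of full scale. A call has 1 to 5 rows; each row shifts and turns the commanded pose from where the row before left it, along the tool's axes as they then stand; what a row does not reach is not made up. Full scale, the value 1, is 0.6 m for a shift and 6 degrees for a turn. A row lasts 1/12 s, in which the tool goes at most 41.7 mm and 7.16 degrees, less where a joint would pass 70% of its speed; a pose out of reach is approached as far as the arm can. A call with a number of a shift or a turn outside -1 to 1 is refused whole. A call with a gripper value outside its range is refused whole. The fingers move at their own pace and stop on an object; the grip force is fixed at half the most. Time passes only in rows, so rows that do not move let the fingers close. It gives the time, the measured TCP pose, the force, the opening and the grip force at its end, in the units of the state.
- state(): the state, without advancing time (a new reading comes with each control period).
- grab_frame(name): name is "side" or "top"; returns the picture (480x640x3 uint8, red, green, blue); there is no depth.
- get_calibration(name): a dict with "vertical_fov" (degrees; the focal length in pixels is half the picture's height over the tangent of half this angle, whatever the lens; pixels are square), "cx", "cy" (the principal point, pixels), "R" (3x3) and "t" (3): a world point X has camera coordinates R X + t. Camera axes: x right, y down, z forward; pixel columns grow to the right and rows downward; lengths in m; the calibration is good to about 2 mm. A picture is of the moment at which its call begins. get_calibration takes no time and is no camera call.
- job.job_done(): hands the job in; it is judged then, once.
The state is a dict: "time": time; "joint_pos": joint angles; "joint_vel": joint speeds; "joint_efforts": joint torques, N m; "tool_pos": TCP position; "tool_rot": TCP orientation; "contact_force": force on the tool from outside, world axes, zero at the start; "ft_torque": the same for the moment, N m; "gripper_width": opening from 0.0 (shut) to 1.0 (fully open); "grasp_force": force on a finger pad.
Only numpy, scipy, OpenCV 4.12 (cv2) and the standard library are available. Lean on these libraries where they do the work, as an engineer would, in place of code of your own. Each camera call takes 0.05 s, during which the arm holds its last target. There are 200 camera calls.

### The job

Lift the tube rotor out of its round stand by the square grip on top and fit it to the bench centrifuge: lower the stem under the rotor into the drive hub, turn it until its cross splines mesh with the cross-shaped socket, and slide it fully home against the spring in the hub. Do not let go: the spring would lift it again, so finish while still holding the rotor pressed fully home. Do not knock over or push away the clear cup of sample tubes.

Things in the scene. Friction and masses are not known exactly. Their poses are not given: they have to be found in the camera images.
- rotor_grip (a point): Tube rotor, 160 g: aluminium disc (92 mm wide, 8 mm thick, six capped tubes 6 mm proud), grey square grip on top, steel stem below. Point: on the axis, mid-height of the part of the grip to hold. Grip 24 x 24 mm, 50 mm high, its top 17 mm above this point, the disc's upper face 33 mm below. z up; x and y square to the grip's faces and along the stem's splines. Starts upright in the stand at any yaw.
- rotor_seat (a point): Centre of the flat underside of the rotor's round collar (40 mm diameter, under the disc), 45 mm below rotor_grip; same axes. Fully home it rests on the hub's face and coincides with hub_mouth. Four splines go down from it: a plus sign, each bar 23 mm across and 6.5 mm thick, along x and y, 22 mm long, lower edges rounded.
- rotor_tip (a point): Tip of the round pilot pin (8.6 mm diameter, 8 mm long, tapered tip) below the splines: the lowest point of the rotor's stem, 30 mm below rotor_seat; same axes.
- hub_mouth (a point): Centre of the upper face of the steel drive hub (44 mm diameter), 50 mm above the desk. Its plus-shaped socket is two crossing slots, 8.5 mm wide and 26 mm across, along this point's x and y; z up. Any quarter turn fits. The hub is stiff to turn (0.15 N m). The pilot enters at any angle (clear middle 12 mm wide); until the splines line up the rotor stands 22 mm above home.
- spring_top (a point): Top of the spring plunger in the hub's socket, 22 mm below hub_mouth until pressed. The pilot tip meets it 8 mm before home; it pushes up with 2.5 N there and 6.5 N at home, so a released rotor rises about 8 mm.
- centrifuge: White round bench centrifuge, fixed, 150 mm diameter, 46 mm high, with a guard rim (124 mm outside diameter) up to 55 mm above the desk, the drive hub in its middle and a small panel on its -x side. Origin at the centre of its underside; z up.
- stand: Fixed grey round stand, 60 mm diameter (72 mm at the foot), 45 mm high, with a plain round upright bore of 28 mm in which the rotor's stem hangs, the collar resting on its top. Origin at the centre of its underside.
- cup_mid (a point): Bystander: clear plastic cup with capped sample tubes in it, 49 mm wide, 66 mm high, loose on the desk; the point is at its centre, half-way up; z is up.
There are look-alikes about, which are no part of the job. Leave any pink look-alike of the part that bears rotor_grip alone. What is shaped like the part that bears cup_mid but pink is not meant.

How it is judged:
On the way, in this order (a step that is already met when the one before it is completed fails the run):
1. the rotor is held in the fingers, its stem clear of the stand (height (world z) of rotor_seat above 0.08 m and contact force between rotor and the fingers above 0.5 N), for 0.1 s.
2. the splines have meshed: the stem is in the hub's socket, the rotor less than 14 mm above home (z of rotor_seat in the frame of hub_mouth below 0.014 m and horizontal distance between rotor_seat and hub_mouth below 0.004 m), for 0.05 s.
At the end, for the whole second after the job is handed in: The rotor's collar is within 2 mm of the hub's upper face, within 3 mm of its axis and within 0.08 rad of upright, at rest and still held down by the fingers (over 1 N) through the last second; the cup stands upright (z of rotor_seat in the frame of hub_mouth below 0.002 m and horizontal distance between rotor_seat and hub_mouth below 0.003 m and angle between rotor_grip's own z axis and vertical below 0.08 rad and contact force between rotor and the fingers above 1 N and linear speed of rotor below 0.02 m/s and angle between cup_mid's own z axis and vertical below 0.3 rad); the arm keeps its last pose, push and grip.
It fails at once if the cup of sample tubes is knocked over or pushed more than 40 mm away (angle between cup_mid's own z axis and vertical above 0.5 rad or distance of cup_mid from where it was at the start of the episode above 0.04 m).
It also fails if it takes over 42 s, if anything falls off the work surface, if the arm or the gripper's body presses on something with over 40 N, if the wrist force passes 120 N, or if a joint passes its speed limit or range.

## Working session

There is one attempt and no reset: what is moved stays moved. The work goes in short steps, Python scripts to look and compute and a tool call to move; the robot and the scene stay as the last step left them, time stands still between calls to the robot, and variables do not carry over. Pictures are saved under pics/ and viewed, at most 10 in all, crops included, and the job is handed in when it is done.

Besides the shell and the picture viewer there is one more tool, called after ">>>" as name(argument=value, ...) on one line, values as JSON. move_arm: Moves the arm, as the interface text tells. Shift numbers are shares of 0.6 m and turn numbers shares of 6 degrees, none past 1 either way. Its arguments: {"type":"object","properties":{"targets":{"type":"array"}},"required":["targets"]}

```bash
mkdir -p pics; cat > h.py <<'E'
import numpy as np, cv2
from plant import state, grab_frame, get_calibration, job
def cal(n):
    c=get_calibration(n); f=240/np.tan(np.radians(c["vertical_fov"])/2)
    return f,c["cx"],c["cy"],np.array(c["R"]),np.array(c["t"])
def ray(n,u,v):
    f,cx,cy,R,t=cal(n); return -R.T@t, R.T@np.array([(u-cx)/f,(v-cy)/f,1])
def onz(n,u,v,z):
    o,d=ray(n,u,v); return o+d*(z-o[2])/d[2]
def proj(n,X):
    f,cx,cy,R,t=cal(n); p=R@np.array(X)+t; return p[:2]/p[2]*f+[cx,cy]
def save(n,fn):
    im=grab_frame(n); cv2.imwrite('pics/'+fn,im[:,:,::-1]); return im
E
python3 - <<'E'
from h import *
for n in("top","side"):
    im=save(n,n+"0.png"); np.save(n+"0.npy",im); c=cal(n); print(n,c[0],c[1:3],-c[3].T@c[4],c[3].round(3).tolist())
    print(get_calibration(n).keys())
s=state();print(s)
E
```

```text
top 583.2249889116518 (330.53260129709645, 227.66314938812127) [0.30884721 0.05404647 1.10394403] [[0.012, -1.0, -0.007], [-0.99, -0.011, -0.144], [0.143, 0.008, -0.99]]
dict_keys(['vertical_fov', 'cx', 'cy', 'R', 't'])
side 439.9544168167675 (321.91937892283073, 237.37044277522548) [0.11309302 0.77483871 0.69474932] [[-0.918, -0.398, 0.008], [-0.247, 0.552, -0.796], [0.312, -0.733, -0.605]]
dict_keys(['vertical_fov', 'cx', 'cy', 'R', 't'])
{'time': 0.1, 'joint_pos': array([-1.36997726e+00,  5.33323122e-02,  1.61417348e+00, -1.36289501e-05,
        1.47607446e+00, -1.19012314e-01]), 'joint_vel': array([-0.00135222, -0.00208927, -0.00388497,  0.00265873, -0.00029592,
        0.00076568]), 'joint_efforts': array([ 1.67298771e-03, -3.94897091e+01, -3.71365678e+01, -5.09522135e-05,
        3.85259773e-03, -1.31397306e-05]), 'tool_pos': array([ 0.19638483, -0.59277309,  0.25515021]), 'tool_rot': array([-9.92687334e-04,  9.87240120e-01,  1.59235539e-01, -4.74158869e-05]), 'contact_force': array([ 0.61796283, -0.76160281, -0.25200445]), 'ft_torque': array([-0.00927595, -0.0596858 ,  0.03932233]), 'grasp_force': 0.0, 'gripper_width': 0.9980840641706387}
```

View pics/top0.png

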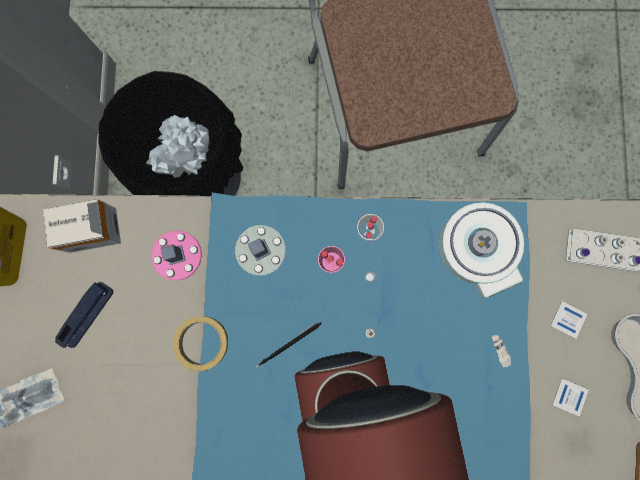

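View pics/side0.png

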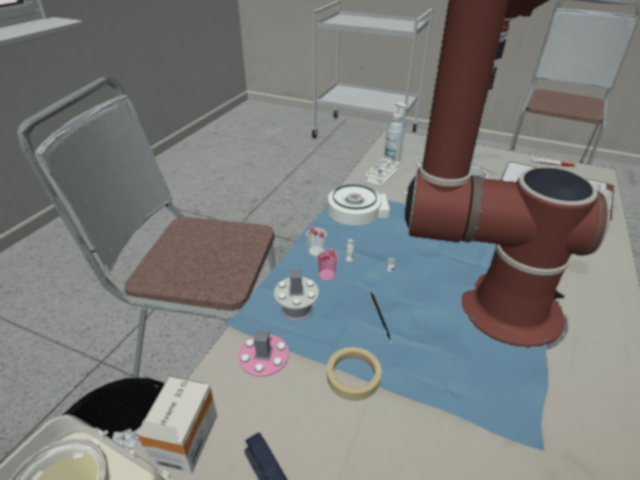

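The grey rotor is at (260,250) in top and (296,292) in side. The pink one at (176,254) is the look-alike. The hub is at (484,242), the clear cup at (370,227), and the pink cup at (331,260) is not meant. I'll confirm the rotor and hub in one enlarged crop and measure them.

```bash
python3 - <<'E'
from h import *
im=np.load("top0.npy")
a=im[210:290,220:300]; b=im[202:282,444:524]
o=np.hstack([cv2.resize(x,(400,400),interpolation=cv2.INTER_CUBIC) for x in(a,b)])
cv2.imwrite('pics/crop0.png',o[:,:,::-1])
hsv=cv2.cvtColor(im,cv2.COLOR_RGB2HSV)
# white tube caps on rotor
def blobs(m,x0,x1,y0,y1,amin):
    k=np.zeros_like(m);k[y0:y1,x0:x1]=m[y0:y1,x0:x1]
    n,l,s,c=cv2.connectedComponentsWithStats(k)
    return [(c[i].round(1).tolist(),int(s[i,4])) for i in range(1,n) if s[i,4]>=amin]
g=im.min(2)
print("caps",blobs((g>215).astype(np.uint8),225,295,215,285,6))
print("grey",[ (im[y,x].tolist()) for x,y in((260,246),(262,256),(245,247),(484,242),(476,236),(492,236),(468,242))])
print("dark",blobs((im.max(2)<130).astype(np.uint8),235,285,225,275,20))
E
```

```text
caps [([260.5, 230.5], 28), ([243.6, 238.8], 28), ([276.3, 240.8], 25), ([242.3, 257.9], 24), ([274.8, 259.8], 25), ([257.7, 268.2], 25)]
grey [[118, 126, 143], [116, 124, 139], [174, 182, 175], [95, 134, 151], [165, 164, 167], [160, 159, 163], [99, 106, 113]]
dark [([261.6, 250.6], 146)]
```

View pics/crop0.png

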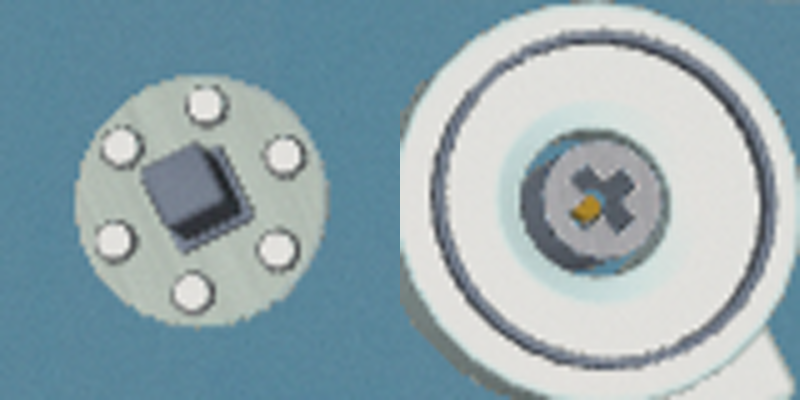

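The crop confirms it: the left object is the grey aluminium rotor with six white caps and a rotated square grip. The right one is the white centrifuge with its hub face around (485,241), showing a cross rotated well off the image axes.

```bash
cat > meas.py <<'E'
from h import *
K=8
def up(im,x0,x1,y0,y1): return cv2.resize(im[y0:y1,x0:x1],None,fx=K,fy=K,interpolation=cv2.INTER_CUBIC)
def px(p,x0,y0): return (p[0]+.5)/K-.5+x0,(p[1]+.5)/K-.5+y0
def pl(n,p,x0,y0,z): return onz(n,*px(p,x0,y0),z)
def biggest(m):
    c,_=cv2.findContours(m,cv2.RETR_EXTERNAL,cv2.CHAIN_APPROX_NONE); return max(c,key=cv2.contourArea)
if __name__=="__main__":
    im=np.load("top0.npy")
    # caps
    caps=[(260.5,230.5),(243.6,238.8),(276.3,240.8),(242.3,257.9),(274.8,259.8),(257.7,268.2)]
    P=np.array([onz("top",u,v,.063) for u,v in caps]); c=P.mean(0); print("rotor caps",c, np.linalg.norm(P-c,axis=1))
    # disc outline
    x0,y0=220,210; a=up(im,220,300,210,290).astype(int)
    m=((a[:,:,2]-a[:,:,0])<25).astype(np.uint8); m=cv2.morphologyEx(m,cv2.MORPH_OPEN,np.ones((9,9)))
    h=cv2.convexHull(biggest(m))[:,0]; W=np.array([pl("top",p,x0,y0,.057)[:2] for p in h],np.float32)
    print("disc",cv2.fitEllipse(W))
    # grip top
    mx=a.sum(2)/3; hub=((mx>108)&(mx<142)&(a[:,:,2]-a[:,:,0]>12)).astype(np.uint8)
    q=np.zeros_like(hub); q[200:430,200:430]=hub[200:430,200:430]; q=cv2.morphologyEx(q,cv2.MORPH_OPEN,np.ones((15,15)))
    W=np.array([pl("top",p,x0,y0,.107)[:2] for p in biggest(q)[:,0]],np.float32)
    print("grip",cv2.minAreaRect(W))
    # hub
    x0,y0=444,202; a=up(im,444,524,202,282).astype(int); mx=a.sum(2)/3
    m=((mx>130)&(mx<185)).astype(np.uint8); q=np.zeros_like(m); q[200:460,180:460]=m[200:460,180:460]
    q=cv2.morphologyEx(q,cv2.MORPH_OPEN,np.ones((9,9))); h=cv2.convexHull(biggest(q))
    W=np.array([pl("top",p,x0,y0,.05)[:2] for p in h[:,0]],np.float32); e=cv2.fitEllipse(W); print("hub",e,cv2.minEnclosingCircle(W))
    # cross
    ys,xs=np.nonzero(1-m); Q=np.array([pl("top",p,x0,y0,.05)[:2] for p in zip(xs,ys)])
    d=Q-np.array(e[0]); r=np.hypot(*d.T); k=(r<.0155)
    print("cross centroid",Q[k].mean(0)); d=d-(Q[k].mean(0)-np.array(e[0])); r=np.hypot(*d.T)
    for lo,hi in((.006,.011),(.007,.012),(.008,.0125)):
        k=(r>lo)&(r<hi); z=np.exp(4j*np.arctan2(d[k,1],d[k,0])).sum(); print("cross yaw",np.degrees(np.angle(z))/4,abs(z)/k.sum())
    # rim
    v=np.zeros_like(a,np.uint8); 
    dbg=np.hstack([np.uint8(q*255)]); cv2.imwrite("pics/dbg.png",dbg)
    # clear cup rough
    print("cup",onz("top",370,227,.066), "tcp yaw", 2*np.degrees(np.arctan2(.15923,.98724)))
E
python3 meas.py
```

```text
rotor caps [0.41916641 0.1905487  0.063     ] [0.03410589 0.03420452 0.03415069 0.0337922  0.03404169 0.0340286 ]
disc ((0.4191555976867676, 0.19019319117069244), (0.09148582071065903, 0.09248228371143341), 137.1894989013672)
grip ((0.4193148612976074, 0.19115319848060608), (0.021780382841825485, 0.021997656673192978), 27.86133575439453)
hub ((0.43937867879867554, -0.21627944707870483), (0.043515704572200775, 0.044641416519880295), 123.05986785888672) ((0.43898189067840576, -0.2157619148492813), 0.0229811854660511)Traceback (most recent call last):
  File "meas.py", line 29, in <module>
    ys,xs=np.nonzero(1-m); Q=np.array([pl("top",p,x0,y0,.05)[:2] for p in zip(xs,ys)])
                                       ~~^^^^^^^^^^^^^^^^^^^
  File "meas.py", line 5, in pl
    def pl(n,p,x0,y0,z): return onz(n,*px(p,x0,y0),z)
                                ~~~^^^^^^^^^^^^^^^^^^
  File "h.py", line 9, in onz
    o,d=ray(n,u,v); return o+d*(z-o[2])/d[2]
        ~~~^^^^^^^
  File "h.py", line 7, in ray
    f,cx,cy,R,t=cal(n); return -R.T@t, R.T@np.array([(u-cx)/f,(v-cy)/f,1])
                ~~~^^^
  File "h.py", line 4, in cal
    c=get_calibration(n); f=240/np.tan(np.radians(c["vertical_fov"])/2)
ValueError: time passes only in moves, steps and waits
```

```bash
sed -i '1a from functools import lru_cache' h.py; sed -i 's/^def cal/@lru_cache\ndef cal/' h.py; python3 meas.py | tail -6; python3 - <<'E'
from h import *
s=state(); w,x,y,z=s["tool_rot"]
from scipy.spatial.transform import Rotation as Ro
R=Ro.from_quat([x,y,z,w]).as_matrix(); print(R.round(4), s["tool_pos"])
d=np.array([.4192,.1905])-s["tool_pos"][:2]; print("delta tool", R.T@np.r_[d,0])
E
```

```text
hub ((0.43937867879867554, -0.21627944707870483), (0.043515704572200775, 0.044641416519880295), 123.05986785888672) ((0.43898189067840576, -0.2157619148492813), 0.0229811854660511)
cross centroid [ 0.43933322 -0.21617121]
cross yaw 40.64488591658356 0.3497929436588091
cross yaw 40.611396422944324 0.45932712433222644
cross yaw 40.549370142770655 0.5322737909369547
cup [ 0.46130702 -0.00802207  0.066     ] tcp yaw 18.324438637353804
[[ 9.493e-01  3.144e-01 -4.000e-04]
 [ 3.144e-01 -9.493e-01  1.900e-03]
 [ 2.000e-04 -2.000e-03 -1.000e+00]] [ 0.19638483 -0.59277309  0.25515021]
delta tool [ 0.45778274 -0.67349554  0.00143212]
```

>>> move_arm(targets=[[[100, 0, 0, 0, -0.8], [100, 0, 0, 0, -0.8], [100, 0.06, -0.0235, 0, 0], [100, 0.06, -0.0235, 0, 0], [100, 0.06, -0.0235, 0, 0]]])

```text
time: 0.52
tool_pos: [0.2723, -0.5043, 0.2554]
tool_rot: [-0.001, 0.971, 0.24, 0.0]
contact_force: [0.9, 0.3, 0.2]
gripper_width: 1.001
grasp_force: 0.0
```

>>> move_arm(targets=[[[100, 0.06, -0.0235, 0, 0], [100, 0.06, -0.0235, 0, 0], [100, 0.06, -0.0235, 0, 0], [100, 0.06, -0.0235, 0, 0], [100, 0.06, -0.0235, 0, 0]]])

```text
time: 0.93
tool_pos: [0.3988, -0.3569, 0.2559]
tool_rot: [-0.0, 0.97, 0.241, -0.0]
contact_force: [-0.5, 0.4, 0.2]
gripper_width: 1.005
grasp_force: 0.0
```

>>> move_arm(targets=[[[100, 0.06, -0.0235, 0, 0], [100, 0.06, -0.0235, 0, 0], [100, 0, 0, 0, 0]]])

```text
time: 1.18
tool_pos: [0.4515, -0.2953, 0.2558]
tool_rot: [-0.001, 0.97, 0.245, 0.001]
contact_force: [0.7, 0.1, -0.7]
gripper_width: 0.999
grasp_force: 0.0
```

>>> move_arm(targets=[[[100, 0.0255, -0.057, 0, 0], [100, 0.0255, -0.057, 0, 0], [100, 0.0255, -0.057, 0, 0], [100, 0.0255, -0.057, 0, 0], [100, 0.0255, -0.057, 0, 0]]])

```text
time: 1.6
tool_pos: [0.4353, -0.1119, 0.2558]
tool_rot: [-0.0, 0.971, 0.241, -0.0]
contact_force: [0.4, -0.1, -0.1]
gripper_width: 1.001
grasp_force: 0.0
```

>>> move_arm(targets=[[[100, 0.0255, -0.057, 0, 0], [100, 0.0255, -0.057, 0, 0], [100, 0.0255, -0.057, 0, 0], [100, 0.0255, -0.057, 0, 0], [100, 0.0255, -0.057, 0, 0]]])

```text
time: 2.02
tool_pos: [0.4229, 0.0751, 0.2561]
tool_rot: [0.0, 0.971, 0.241, 0.0]
contact_force: [0.2, -0.0, 0.7]
gripper_width: 0.998
grasp_force: 0.0
```

>>> move_arm(targets=[[[100, 0.0255, -0.057, 0, 0], [100, 0.0255, -0.057, 0, 0], [100, 0.0255, -0.057, 0, 0], [100, 0, 0, 0, 0], [100, 0, 0, 0, 0]]])

```text
time: 2.43
tool_pos: [0.4155, 0.1871, 0.2558]
tool_rot: [0.0, 0.97, 0.243, -0.001]
contact_force: [0.5, -0.4, 0.4]
gripper_width: 0.996
grasp_force: 0.0
```

```bash
cat > tell.py <<'E'
from h import *
from scipy.spatial.transform import Rotation as Ro
import sys
s=state(); w,x,y,z=s["tool_rot"]; R=Ro.from_quat([x,y,z,w]).as_matrix()
print("t",s["time"],"pos",s["tool_pos"].round(4),"yaw",np.degrees(np.arctan2(R[1,0],R[0,0])).round(2),"tilt",R[:2,2].round(4),"F",s["contact_force"].round(1),"M",s["ft_torque"].round(3),"w",round(s["gripper_width"],3),"g",round(s["grasp_force"],1))
if len(sys.argv)>3:
    d=np.array([float(v) for v in sys.argv[1:4]])-s["tool_pos"]; print("shift frac",(R.T@d/.6).round(4))
E
python3 tell.py .4192 .1905 .096
```

```text
t 2.4333 pos [0.4155 0.1871 0.2558] yaw 28.15 tilt [-0.001  -0.0007] F [ 0.5 -0.4  0.4] M [-0.054 -0.024  0.031] w 0.996 g 0.0
shift frac [ 0.0085 -0.0022  0.2663]
```

>>> move_arm(targets=[[[100, 0.0085, -0.002, 0.03, 0], [100, 0, 0, 0.06, 0], [100, 0, 0, 0.06, 0], [100, 0, 0, 0.03, 0], [100, 0, 0, 0, 0]]])

```text
time: 2.85
tool_pos: [0.4168, 0.1868, 0.1426]
tool_rot: [0.0, 0.971, 0.24, -0.005]
contact_force: [-1.1, -0.0, -1.4]
gripper_width: 0.996
grasp_force: 0.0
```

```bash
python3 tell.py .4192 .1905 .096; python3 - <<'E'
from h import *
im=save("side","s1.png"); cv2.imwrite("pics/s1c.png",cv2.resize(im[200:350,210:410],(800,600),interpolation=cv2.INTER_CUBIC)[:,:,::-1])
E
```

```text
t 2.85 pos [0.4168 0.1868 0.1426] yaw 27.79 tilt [-0.0102 -0.0033] F [-1.1 -0.  -1.4] M [-0.002  0.043  0.005] w 0.996 g 0.0
shift frac [ 0.0073 -0.0035  0.0775]
```

View pics/s1c.png

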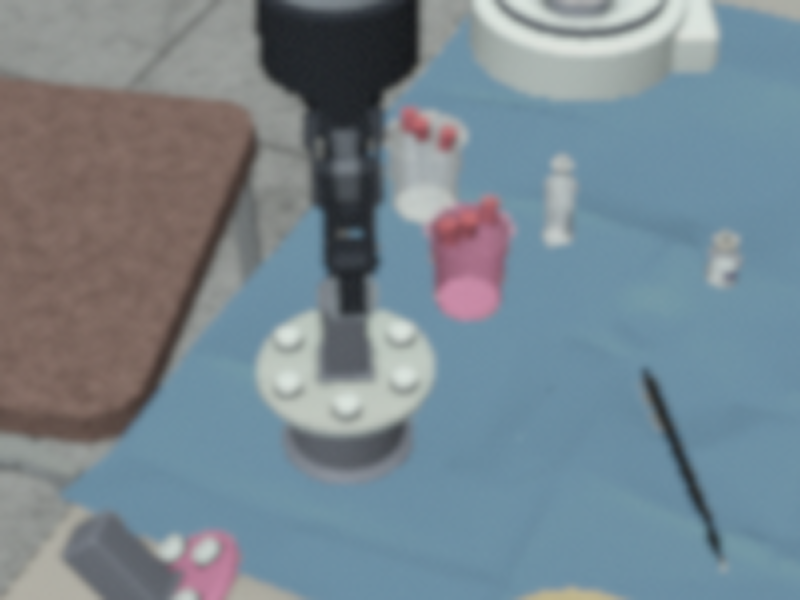

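The open gripper is above the rotor's grip at crop (345,290), with the cup well clear at crop (428,165). I'll let the arm settle before going lower.

>>> move_arm(targets=[[[100, 0, 0, 0, 0], [100, 0, 0, 0, 0], [100, 0, 0, 0, 0]]])

```text
time: 3.15
tool_pos: [0.4216, 0.1893, 0.1507]
tool_rot: [0.0, 0.971, 0.241, 0.002]
contact_force: [-0.1, 0.4, -0.1]
gripper_width: 0.995
grasp_force: 0.0
```

```bash
python3 tell.py .4192 .1905 .096
```

```text
t 3.15 pos [0.4216 0.1893 0.1507] yaw 27.89 tilt [0.004 0.001] F [-0.1  0.4 -0.1] M [ 0.002  0.023 -0.022] w 0.995 g 0.0
shift frac [-0.0029 -0.0037  0.0912]
```

>>> move_arm(targets=[[[100, 0, -0.002, 0.01, 0], [100, 0, 0, 0.02, 0], [100, 0, 0, 0.025, 0], [100, 0, 0, 0.02, 0], [100, 0, 0, 0.01, 0]]])

```text
time: 3.57
tool_pos: [0.418, 0.1901, 0.0947]
tool_rot: [0.0, 0.97, 0.241, -0.002]
contact_force: [0.2, 0.3, 0.0]
gripper_width: 0.999
grasp_force: 0.0
```

>>> move_arm(targets=[[[100, 0, 0, 0, 0], [100, 0, 0, 0, 0], [100, 0, 0, 0, 0], [100, 0, 0, 0, 0], [100, 0, 0, 0, 0]]])

```text
time: 3.98
tool_pos: [0.4201, 0.1905, 0.0981]
tool_rot: [-0.0, 0.97, 0.241, 0.001]
contact_force: [-0.1, -0.2, -1.4]
gripper_width: 0.997
grasp_force: 0.0
```

```bash
python3 tell.py .4192 .1905 .096
```

```text
t 3.9833 pos [0.4201 0.1905 0.0981] yaw 27.93 tilt [0.0015 0.0004] F [-0.1 -0.2 -1.4] M [ 0.06   0.021 -0.006] w 0.997 g 0.0
shift frac [-0.0013 -0.0006  0.0036]
```

>>> move_arm(targets=[[[100, -0.001, 0, 0.002, 0], [0, 0, 0, 0, 0], [0, 0, 0, 0, 0], [0, 0, 0, 0, 0], [0, 0, 0, 0, 0]]])

```text
time: 4.4
tool_pos: [0.419, 0.1901, 0.0962]
tool_rot: [-0.0, 0.97, 0.241, 0.0]
contact_force: [-0.4, -0.7, -0.7]
gripper_width: 0.454
grasp_force: 0.0
```

>>> move_arm(targets=[[[0, 0, 0, 0, 0], [0, 0, 0, 0, 0], [0, 0, 0, 0, 0], [0, 0, 0, 0, 0], [0, 0, 0, 0, 0]]])

```text
time: 4.82
tool_pos: [0.4191, 0.1901, 0.0963]
tool_rot: [-0.0, 0.97, 0.241, 0.0]
contact_force: [0.3, 0.3, 1.8]
gripper_width: 0.272
grasp_force: 58.9
```

```bash
python3 tell.py .4192 .1905 .096
```

```text
t 4.8167 pos [0.4191 0.1901 0.0963] yaw 27.92 tilt [0.0003 0.0001] F [0.3 0.3 1.8] M [ 0.035 -0.04   0.02 ] w 0.272 g 58.9
shift frac [ 0.0005 -0.0004  0.0004]
```

>>> move_arm(targets=[[[0, 0, 0, -0.01, 0], [0, 0, 0, -0.025, 0], [0, 0, 0, -0.045, 0], [0, 0, 0, -0.05, 0], [0, 0, 0, -0.05, 0]]])

```text
time: 5.23
tool_pos: [0.418, 0.1898, 0.2046]
tool_rot: [0.0, 0.97, 0.241, -0.001]
contact_force: [1.5, 0.2, -1.2]
gripper_width: 0.272
grasp_force: 58.8
```

>>> move_arm(targets=[[[0, 0, 0, -0.03, 0], [0, 0, 0, -0.015, 0], [0, 0, 0, 0, 0], [0, 0, 0, 0, 0], [0, 0, 0, 0, 0]]])

```text
time: 5.65
tool_pos: [0.4179, 0.1898, 0.2289]
tool_rot: [0.0, 0.97, 0.241, -0.002]
contact_force: [-0.1, -0.1, -1.4]
gripper_width: 0.271
grasp_force: 58.8
```

```bash
python3 tell.py .4394 -.2162 .22
```

```text
t 5.65 pos [0.4179 0.1898 0.2289] yaw 27.92 tilt [-0.0035 -0.0009] F [-0.1 -0.1 -1.4] M [-0.039 -0.    -0.013] w 0.271 g 58.8
shift frac [-0.2852  0.6147  0.0154]
```

>>> move_arm(targets=[[[0, -0.0153, 0.0328, 0, 0], [0, -0.0231, 0.0499, 0, 0], [0, -0.0231, 0.0499, 0, 0], [0, -0.0231, 0.0499, 0, 0], [0, -0.0231, 0.0499, 0, 0]]])

```text
time: 6.07
tool_pos: [0.4259, 0.0354, 0.2288]
tool_rot: [-0.001, 0.97, 0.242, -0.002]
contact_force: [1.5, 0.2, -1.1]
gripper_width: 0.273
grasp_force: 59.1
```

>>> move_arm(targets=[[[0, -0.0231, 0.0499, 0, 0], [0, -0.0231, 0.0499, 0, 0], [0, -0.0231, 0.0499, 0, 0], [0, -0.0231, 0.0499, 0, 0], [0, -0.0231, 0.0499, 0, 0]]])

```text
time: 6.48
tool_pos: [0.4348, -0.1293, 0.2287]
tool_rot: [-0.001, 0.97, 0.241, -0.001]
contact_force: [0.9, -0.3, -0.3]
gripper_width: 0.277
grasp_force: 59.1
```

>>> move_arm(targets=[[[0, -0.0231, 0.0499, 0, 0], [0, -0.0231, 0.0499, 0, 0], [0, -0.0153, 0.0328, 0, 0], [0, 0, 0, 0, -0.7], [0, 0, 0, 0, -0.7]]])

```text
time: 6.9
tool_pos: [0.4395, -0.2165, 0.2284]
tool_rot: [-0.002, 0.95, 0.312, -0.001]
contact_force: [1.0, 0.4, -1.0]
gripper_width: 0.274
grasp_force: 59.3
```

>>> move_arm(targets=[[[0, 0, 0, 0, -0.7], [0, 0, 0, 0, 0], [0, 0, 0, 0, 0], [0, 0, 0, 0, 0], [0, 0, 0, 0, 0]]])

```text
time: 7.32
tool_pos: [0.4404, -0.2154, 0.2304]
tool_rot: [-0.0, 0.938, 0.346, -0.0]
contact_force: [-0.6, 0.9, -0.7]
gripper_width: 0.275
grasp_force: 59.3
```

```bash
python3 tell.py .4394 -.2162 .14; python3 - <<'E'
from h import *
im=save("top","t2.png"); cv2.imwrite("pics/t2c.png",cv2.resize(im[180:300,420:580],(800,600),interpolation=cv2.INTER_CUBIC)[:,:,::-1])
E
```

```text
t 7.3167 pos [ 0.4404 -0.2154  0.2304] yaw 40.48 tilt [-0.0009  0.0006] F [-0.6  0.9 -0.7] M [-0.024  0.032 -0.019] w 0.275 g 59.3
shift frac [-2.200e-03  1.000e-04  1.507e-01]
```

View pics/t2c.png

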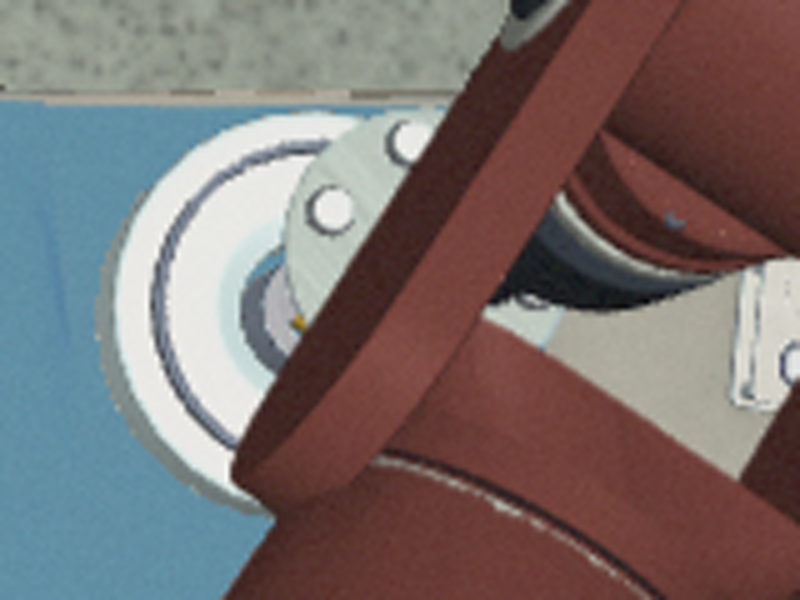

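The held rotor sits over the hub, mostly hidden by the arm. Two caps show at crop (330,210) and (410,140). Next is lowering it to just above the mouth.

>>> move_arm(targets=[[[0, -0.002, 0, 0.02, 0], [0, 0, 0, 0.035, 0], [0, 0, 0, 0.04, 0], [0, 0, 0, 0.03, 0], [0, 0, 0, 0.02, 0]]])

```text
time: 7.78
tool_pos: [0.4384, -0.2155, 0.1408]
tool_rot: [-0.002, 0.938, 0.346, -0.001]
contact_force: [-0.4, -1.1, -1.1]
gripper_width: 0.27
grasp_force: 59.3
```

>>> move_arm(targets=[[[0, 0, 0, 0, 0], [0, 0, 0, 0, 0], [0, 0, 0, 0, 0], [0, 0, 0, 0, 0], [0, 0, 0, 0, 0]]])

```text
time: 8.2
tool_pos: [0.4405, -0.217, 0.1456]
tool_rot: [0.001, 0.938, 0.346, 0.001]
contact_force: [-0.2, -0.1, -0.5]
gripper_width: 0.277
grasp_force: 59.3
```

```bash
python3 tell.py .4394 -.2162 .126; python3 - <<'E'
from h import *
im=save("side","s3.png"); cv2.imwrite("pics/s3c.png",cv2.resize(im[130:250,290:450],(800,600),interpolation=cv2.INTER_CUBIC)[:,:,::-1])
E
```

```text
t 8.2 pos [ 0.4405 -0.217   0.1456] yaw 40.52 tilt [ 0.0022 -0.0016] F [-0.2 -0.1 -0.5] M [0.034 0.025 0.013] w 0.277 g 59.3
shift frac [-0.0005 -0.0024  0.0327]
```

View pics/s3c.png

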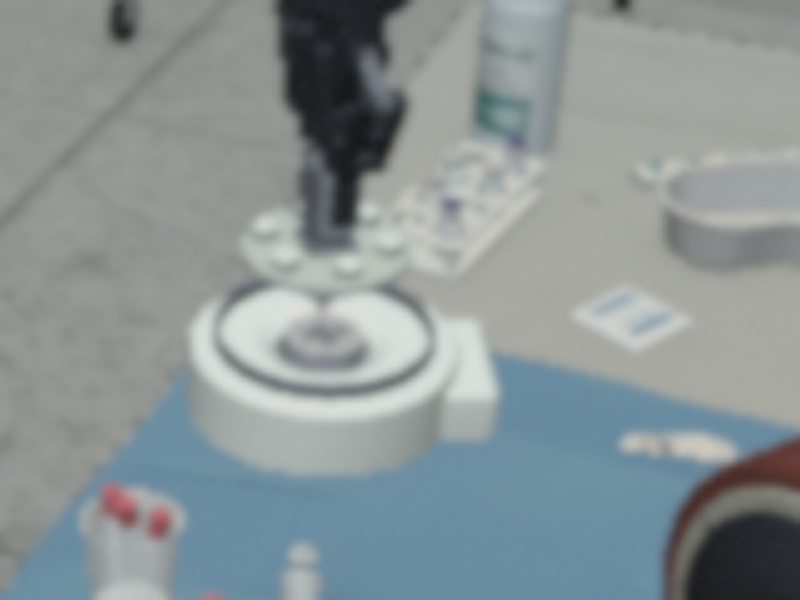

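The stem at crop (322,300) hangs just above the hub at (325,340), centred as seen in this view, and the cup is untouched. I'll continue down gently.

>>> move_arm(targets=[[[0, 0, -0.001, 0.004, 0], [0, 0, 0, 0.006, 0], [0, 0, 0, 0.006, 0], [0, 0, 0, 0.004, 0], [0, 0, 0, 0.002, 0]]])

```text
time: 8.67
tool_pos: [0.4389, -0.2158, 0.13]
tool_rot: [-0.001, 0.938, 0.346, -0.0]
contact_force: [-0.2, 0.1, -2.5]
gripper_width: 0.273
grasp_force: 59.3
```

>>> move_arm(targets=[[[0, 0, 0, 0, 0], [0, 0, 0, 0, 0], [0, 0, 0, 0, 0], [0, 0, 0, 0, 0], [0, 0, 0, 0, 0]]])

```text
time: 9.08
tool_pos: [0.4395, -0.2161, 0.1311]
tool_rot: [0.0, 0.938, 0.346, 0.0]
contact_force: [-0.3, 0.5, -1.6]
gripper_width: 0.277
grasp_force: 59.3
```

```bash
python3 tell.py .4394 -.2162 .126
```

```text
t 9.0833 pos [ 0.4395 -0.2161  0.1311] yaw 40.52 tilt [ 0.0003 -0.0002] F [-0.3  0.5 -1.6] M [ 0.042 -0.001  0.056] w 0.277 g 59.3
shift frac [-0.0002  0.      0.0085]
```

>>> move_arm(targets=[[[0, 0, 0, 0.002, 0], [0, 0, 0, 0.002, 0], [0, 0, 0, 0.002, 0], [0, 0, 0, 0.002, 0], [0, 0, 0, 0, 0]]])

```text
time: 9.5
tool_pos: [0.4391, -0.2159, 0.1257]
tool_rot: [-0.0, 0.938, 0.346, -0.0]
contact_force: [0.2, 0.1, -1.5]
gripper_width: 0.276
grasp_force: 59.3
```

```bash
python3 tell.py .4394 -.2162 .1013
```

```text
t 9.5 pos [ 0.4391 -0.2159  0.1257] yaw 40.52 tilt [-0.0006  0.0004] F [ 0.2  0.1 -1.5] M [ 0.01  -0.002  0.023] w 0.276 g 59.3
shift frac [-0.      0.0007  0.0406]
```

>>> move_arm(targets=[[[0, 0, 0, 0.002, 0], [0, 0, 0, 0.002, 0], [0, 0, 0, 0.002, 0], [0, 0, 0, 0.002, 0], [0, 0, 0, 0, 0]]])

```text
time: 9.92
tool_pos: [0.4392, -0.2159, 0.1209]
tool_rot: [-0.0, 0.938, 0.346, -0.0]
contact_force: [0.2, -1.1, -1.6]
gripper_width: 0.276
grasp_force: 59.3
```

```bash
python3 tell.py .4394 -.2162 .1013
```

```text
t 9.9167 pos [ 0.4392 -0.2159  0.1209] yaw 40.52 tilt [-0.0005  0.0004] F [ 0.2 -1.1 -1.6] M [-0.026 -0.007 -0.052] w 0.276 g 59.3
shift frac [-0.0001  0.0007  0.0327]
```

>>> move_arm(targets=[[[0, 0, 0, 0.002, 0], [0, 0, 0, 0.002, 0], [0, 0, 0, 0.002, 0], [0, 0, 0, 0.002, 0], [0, 0, 0, 0, 0]]])

```text
time: 10.33
tool_pos: [0.4392, -0.2159, 0.1161]
tool_rot: [-0.0, 0.938, 0.346, -0.0]
contact_force: [-0.2, -0.2, -1.1]
gripper_width: 0.276
grasp_force: 59.3
```

```bash
python3 tell.py .4394 -.2162 .1013
```

```text
t 10.3333 pos [ 0.4392 -0.2159  0.1161] yaw 40.52 tilt [-0.0005  0.0003] F [-0.2 -0.2 -1.1] M [-0.015  0.047 -0.031] w 0.276 g 59.3
shift frac [-0.0001  0.0006  0.0247]
```

>>> move_arm(targets=[[[0, 0, 0, 0.004, 0], [0, 0, 0, 0.004, 0], [0, 0, 0, 0.004, 0], [0, 0, 0, 0.004, 0], [0, 0, 0, 0, 0]]])

```text
time: 10.75
tool_pos: [0.4394, -0.2161, 0.1068]
tool_rot: [0.0, 0.938, 0.346, -0.0]
contact_force: [-0.5, -0.3, 2.1]
gripper_width: 0.27
grasp_force: 59.7
```

>>> move_arm(targets=[[[0, 0, 0, 0.003, 0], [0, 0, 0, 0.003, 0], [0, 0, 0, 0.002, 0], [0, 0, 0, 0, 0], [0, 0, 0, 0, 0]]])

```text
time: 11.17
tool_pos: [0.4394, -0.2161, 0.1023]
tool_rot: [0.0, 0.938, 0.346, 0.0]
contact_force: [-1.6, 0.7, 3.6]
gripper_width: 0.274
grasp_force: 60.1
```

```bash
python3 tell.py .4394 -.2162 .1013
```

```text
t 11.1667 pos [ 0.4394 -0.2161  0.1023] yaw 40.52 tilt [ 0.0001 -0.0003] F [-1.6  0.7  3.6] M [ 0.06   0.419 -0.009] w 0.274 g 60.1
shift frac [-0.0001  0.0001  0.0016]
```

>>> move_arm(targets=[[[0, 0, 0, 0.001, 0], [0, 0, 0, 0.001, 0], [0, 0, 0, 0, 0], [0, 0, 0, 0, 0]]])

```text
time: 11.5
tool_pos: [0.4395, -0.2162, 0.1013]
tool_rot: [0.0, 0.938, 0.346, 0.0]
contact_force: [-2.2, 1.1, 4.4]
gripper_width: 0.278
grasp_force: 60.1
```

```bash
python3 tell.py .4394 -.2162 .1013
```

```text
t 11.5 pos [ 0.4395 -0.2162  0.1013] yaw 40.52 tilt [ 0.0002 -0.0003] F [-2.2  1.1  4.4] M [ 0.03   0.552 -0.025] w 0.278 g 60.1
shift frac [-0.0001 -0.0001 -0.0001]
```

>>> move_arm(targets=[[[0, 0, 0, 0.001, 0], [0, 0, 0, 0.001, 0], [0, 0, 0, 0, 0], [0, 0, 0, 0, 0]]])

```text
time: 11.83
tool_pos: [0.4396, -0.2162, 0.1012]
tool_rot: [0.0, 0.938, 0.346, -0.0]
contact_force: [-5.0, 1.8, 12.1]
gripper_width: 0.27
grasp_force: 61.0
```

```bash
python3 tell.py .4394 -.2162 .1013
```

```text
t 11.8333 pos [ 0.4396 -0.2162  0.1012] yaw 40.53 tilt [-0.0002 -0.0001] F [-5.   1.8 12.1] M [4.030e-01 1.051e+00 1.000e-03] w 0.27 g 61.0
shift frac [-0.0002 -0.0002 -0.0001]
```

>>> move_arm(targets=[[[0, 0, 0, 0.001, 0], [0, 0, 0, 0, 0], [0, 0, 0, 0, 0], [0, 0, 0, 0, 0], [0, 0, 0, 0, 0]]])

```text
time: 12.25
tool_pos: [0.4396, -0.2162, 0.1012]
tool_rot: [-0.0, 0.938, 0.346, -0.0]
contact_force: [-6.3, 3.5, 15.2]
gripper_width: 0.278
grasp_force: 61.5
```

```bash
python3 tell.py .4394 -.2162 .1013; python3 - <<'E'
from h import *
im=save("side","s4.png"); cv2.imwrite("pics/s4c.png",cv2.resize(im[130:250,290:450],(800,600),interpolation=cv2.INTER_CUBIC)[:,:,::-1])
E
```

```text
t 12.25 pos [ 0.4396 -0.2162  0.1012] yaw 40.53 tilt [-0.0005  0.    ] F [-6.3  3.5 15.2] M [ 0.578  1.31  -0.043] w 0.278 g 61.5
shift frac [-0.0002 -0.0003 -0.0002]
```

View pics/s4c.png

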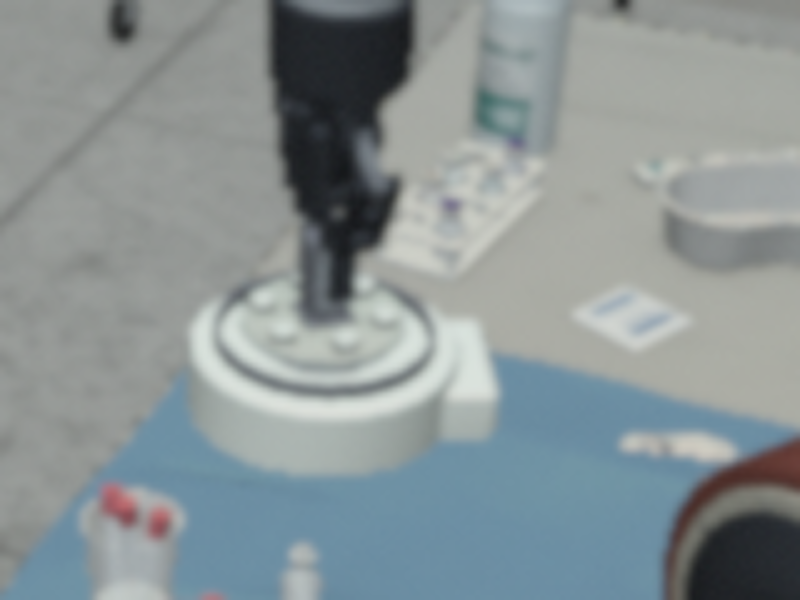

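The rotor disc sits level inside the guard rim at crop (320,325), still gripped, and the cup stands upright at (130,535). The height has stopped at the home value with 15 N of push, so I'm handing it in.

```bash
python3 -c "
from plant import job
print(job.job_done())"
```

```text
the job is handed in; nothing more can be done
None
```

I handed the job in with the rotor meshed in the hub, held pressed fully home in the gripper with about 15 N of push, and the cup untouched; the hand-in returned no verdict.

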